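# Set the balancing valve to its index clip and lock it

## Robot

A 7-joint arm with a two-finger parallel gripper is mounted at the origin on the work surface. World frame = base frame: x ahead of the robot, y to its left, z up, the work surface at z = 0. Lengths are in mm, angles in rad, forces in N, time in s.
With the tool pointing down it reaches from about 400 to 875 mm from the base axis. Payload 6.5 kg.
Tool frame: the origin (TCP) lies at the very end of the fingers, on their centre line; the grasp point (between the pads) lies manip.grip_depth behind it (manip.grip_depth is the distance from the TCP to the grasp point, in mm); y points along the fingers, x is the direction in which the jaws open and shut, and the axes are right-handed (so a half turn about y gives the same grasp; the last joint's range is limited). The gripper opens to 88 mm and grips with 3 to 60 N. Pads are 18 mm wide; open, the fingers measure 123 mm over their backs; the gripper's body (75 mm by 187 mm) begins 45 mm behind the grasp point.
Start: joints at [-1.256, 0.536, -0.004, 1.538, 0.003, 1.067, -0.071], TCP at [241.576, 603.433, 209.016] pointing down, gripper open.
Joint ranges: [-2.7, 2.7], [-0.37, 2.16], [-1.27, 1.26], [0.24, 2.4], [-1.31, 4.45], [0.19, 1.91], [-2.76, 2.76]. Speed limits (rad/s): [2.39, 2.39, 3.14, 3.14, 3.14, 3.14, 3.14].

## Interface

Orientations are given as [roll, pitch, yaw] about the fixed x, y, z axes, in that order (R = Rz(yaw) Ry(pitch) Rx(roll)).
In Python, from workcell import manip gives the robot as it stands.
- The arm moves only by the tool play_rows, never from a script. Its argument "plan" is a list that holds one entry, the list of rows, each a list of 5 numbers: the closure in counts, from 0 (fully open) to 255 (shut), then the shift along the tool's x, y, z in mm, then the turn about the tool's y in degrees. A call has 1 to 10 rows; each row is the pose to reach, as a shift and turn from the pose commanded when the call began, along the tool's axes at that moment; what a row does not reach only later rows make up. A row lasts 1/12 s, in which the tool goes at most 41.7 mm and 7.16 degrees, less where a joint would pass 70% of its speed; a pose out of reach is approached as far as the arm can. A call with a gripper value outside its range is refused whole. The fingers move at their own pace and stop on an object; "grip_force" is the grip in N (left out, the last holds). Time passes only in rows, so rows that repeat a pose let the fingers close. It gives the time, the measured TCP pose, the force and the opening at its end, in the units of the state.
- manip.state(): the state, without advancing time (a new reading comes with each control period).
- manip.capture(name): name is "side" or "top" or "wrist"; returns a dict with "image" (384x512x3 uint8, blue, green, red), "K" (3x3 intrinsics, pixels), "extrinsics" (4x4, takes a point from camera to world coordinates). Camera axes: x right, y down, z forward; pixel columns grow to the right and rows downward; lengths in mm; the calibration is good to about 2 mm. A picture is of the moment at which its call begins. There is no depth.
- manip.hand_in(): hands the job in, once; it reports no verdict.
The state is a dict: "time_s": time; "qpos": joint angles; "joint_vel": joint speeds; "joint_torque": joint torques, N m; "ee_pos": TCP position; "ee_rot": TCP orientation; "contact_force": force on the tool from outside, world axes, zero at the start; "moment": the same for the moment, N m; "gripper_width": finger opening in mm.
Only numpy, scipy, OpenCV 4.12 (cv2) and the standard library are available. Lean on these libraries where they do the work, as an engineer would, in place of code of your own. Each camera call takes 0.05 s, during which the arm holds its last target.

## Task

Push the upright post of the balancing valve's lever round its arc until the ring's pointer, opposite the lever, lines up with the brass arrowhead clip on the edge of the scale. Then push the upright tab of the lock slide in towards the ring until it is fully home, with the pointer still on the clip. Only push from the side with the fingers: the ring just sits in its seat and must not be lifted, and the loose things on the bench must stay where they are.

Things in the scene. Friction and masses are not known exactly. Their poses are not given: they have to be found in the camera images.
- valve: Valve fixed to the bench: grey block 125x125 mm, 42 high; pipe stubs along its y axis (42 mm across, to 174 mm out each side); scale plate of 88 mm radius (top at 48 mm) with a mark every 10 degrees; on it a steel ring of 52 mm radius (top 68 mm, hub 74 mm). Origin on the ring's axis at bench height; z up; +x to the scale's middle; lever on the -x side, lock slide on the +y side
- ring (a joint): Turn of the ring about the valve's vertical axis, rad, counter-clockwise positive seen from above; at 0 the pointer is along the valve's +x, the lever along -x. Stops at -1 and 1. Friction about 2 N at the post; stays where left. Starts at 0.65 to 0.95, always above the clip's angle: the lever must go clockwise
- seat (a joint): How far the ring is lifted out of its seat, m; 0 is seated, it must not be raised by more than 5 mm. Only the ring's weight (about 0.45 kg) keeps it down
- lever_post (a point): Centre of the top of the upright round black post at the lever's end: 16 mm diameter, 110 mm from the ring's axis, top 106 mm above the bench, bottom on a 24 mm wide collar 70 mm above the bench; push it between these heights. The lever arm below is a flat bar 12 mm wide, top 67 mm above the bench
- pointer_tip (a point): Tip of the ring's dark pointer, a stepped finger 10 then 4 mm wide, 76 mm from the ring's axis and 60 mm above the bench, diametrically opposite the lever. Its x axis points from the ring's axis out along the pointer
- index: Brass arrowhead clip (24 mm wide, 22 mm long) fixed on the scale plate's edge, pointing in to the ring's axis; at another angle each time, within 0.45 rad of the valve's +x. Origin on the ring's axis at bench height, z up, x axis running from there out through the arrow's tip
- index_tip (a point): Point of the brass arrow, 78 mm from the ring's axis, 53 mm above the bench
- lock (a joint): Travel of the lock slide towards the ring (along the valve's -y axis), m; 0 fully out, 0.032 fully home against its stop. About 2 N of friction, stays where it is left; starts 0 to 6 mm in
- lock_tab (a point): Centre of the top of the lock slide's upright steel tab: 26 mm wide along the valve's x, 10 mm thick along its y, top 97 mm above the bench, free from 65 mm up; at travel 0 it is 145 mm from the ring's axis along the valve's +y, fully home 113 mm. Its track ends 172 mm from the ring's axis and is 59 mm high
- coupling: Loose bystander, leave alone: white plastic pipe coupling, a ring 48 mm across and 36 mm high; origin at the middle of its underside
- elbow: Loose bystander, leave alone: white plastic pipe elbow, 38 mm high, legs 45 mm; origin under the corner where its legs meet
- endcap: Loose bystander, leave alone: grey plastic end cap, 44 mm across, 28 mm high; origin at the middle of its underside
- compound_jar: Loose bystander, leave alone: closed jar, 64 mm across, 75 mm high; origin at the middle of its underside
- wrench: Loose bystander, leave alone: wrench, 200 mm long, lying flat; origin near its middle
- screwdriver: Loose bystander, leave alone: screwdriver, 200 mm long, lying; origin near its middle
- pipe_stub: Loose bystander, leave alone: copper pipe stub lying, 27 mm diameter, 110 mm long; origin at the middle of its underside

How it is judged:
By the outcome, as a careful person would: the job done as asked, in the order asked, and still so for the second after the job is handed in, with the robot touching nothing.
It also fails if it takes over 54 s, if anything falls off the work surface, if the arm or the gripper's body presses on something with over 40 N, if the wrist force passes 120 N, or if a joint passes its speed limit or range.

## Working session

There is one attempt and no reset: what is moved stays moved. The work goes in short steps, Python scripts to look and compute and a tool call to move; the robot and the scene stay as the last step left them, time stands still between calls to the robot, and variables do not carry over. Pictures are saved under pics/ and viewed, and the job is handed in when it is done.

Besides the shell and the picture viewer there is one more tool, called as a command line: name --argument value ..., lists and objects as JSON in quotes. play_rows: Moves the arm, as the interface text tells. Its arguments: {"type":"object","properties":{"plan":{"type":"array"},"grip_force":{"type":"number"}},"required":["plan"]}

```bash
ls; mkdir -p pics; python3 - <<'E'
from workcell import manip
import cv2,json
import numpy as np
np.set_printoptions(suppress=True,precision=4)
print(manip.state(),manip.grip_depth)
for n in ["side","top","wrist"]:
    c=manip.capture(n); cv2.imwrite(f"pics/{n}0.png",c["image"]); print(n,c["K"],c["extrinsics"])
    np.savez(f"pics/{n}0.npz",**c)
E
```

```text
pics
{'time_s': 0.0, 'qpos': array([-1.2562,  0.5371, -0.0044,  1.5388,  0.0026,  1.0673, -0.0712]), 'joint_vel': array([ 0.0015,  0.0001, -0.0005, -0.001 , -0.0005, -0.0003, -0.0002]), 'joint_torque': array([  0.0008, -57.0979,   0.9913, -25.1597,  -0.0562,   0.018 ,
         0.0001]), 'ee_pos': array([241.377 , 602.8252, 208.16  ]), 'ee_rot': array([-1.5709,  0.0017,  1.19  ]), 'contact_force': array([-0.3961,  1.0953, -0.5581]), 'moment': array([0.0402, 0.0135, 0.0275]), 'gripper_width': 88.11931100109553} 18.700000000000003
side [[450.0824   0.     250.5804]
 [  0.     450.0824 198.1384]
 [  0.       0.       1.    ]] [[   0.9921   -0.0769    0.0986  502.3572]
 [  -0.1249   -0.5671    0.8141 -923.5776]
 [  -0.0066   -0.82     -0.5723  771.1992]
 [   0.        0.        0.        1.    ]]
top [[469.7506   0.     249.8821]
 [  0.     469.7506 191.6285]
 [  0.       0.       1.    ]] [[   0.0214   -0.9794    0.2006  339.2763]
 [  -0.9998   -0.0207    0.0054    6.4566]
 [  -0.0011   -0.2007   -0.9797 1466.4551]
 [   0.        0.        0.        1.    ]]
wrist [[299.8482   0.     253.5994]
 [  0.     299.8482 190.849 ]
 [  0.       0.       1.    ]] [[  0.3712   0.8881   0.271  170.3554]
 [  0.9285  -0.3546  -0.1097 630.5765]
 [ -0.0013   0.2924  -0.9563 383.6955]
 [  0.       0.       0.       1.    ]]
```

View pics/side0.png

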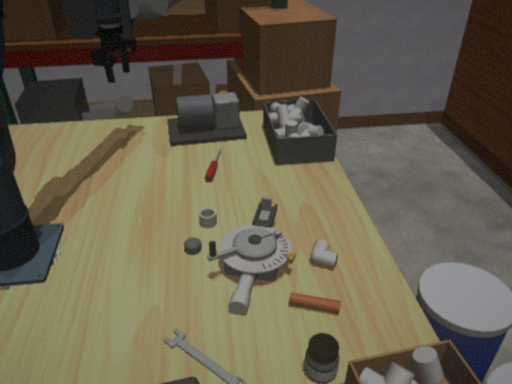

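View pics/top0.png

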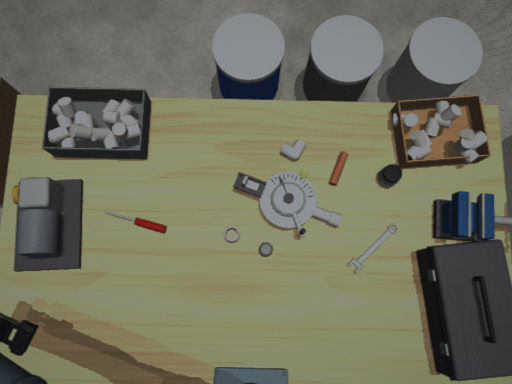

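View pics/wrist0.png

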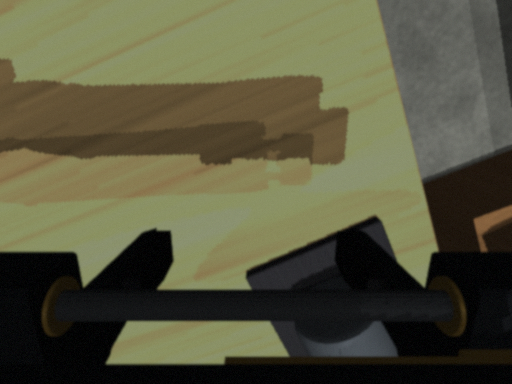

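```bash
python3 - <<'E'
import cv2
t=cv2.imread("pics/top0.png");s=cv2.imread("pics/side0.png")
cv2.imwrite("pics/tz.png",cv2.resize(t[130:260,215:355],None,fx=5.5,fy=4.5 if 0 else 5.5,interpolation=cv2.INTER_CUBIC)[:600])
c=s[185:315,180:310];cv2.imwrite("pics/sz.png",cv2.resize(c,None,fx=4.6,fy=4.6,interpolation=cv2.INTER_CUBIC))
E
```

```text
(no output)
```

View pics/tz.png

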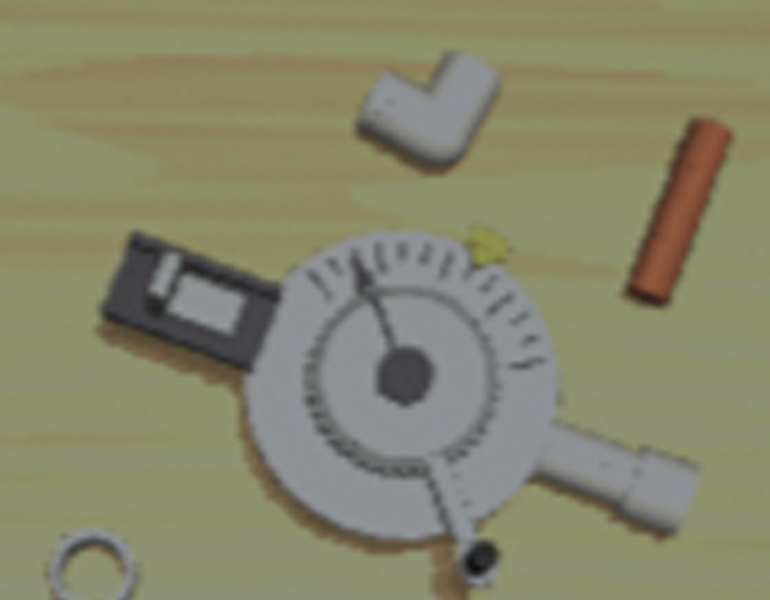

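View pics/sz.png

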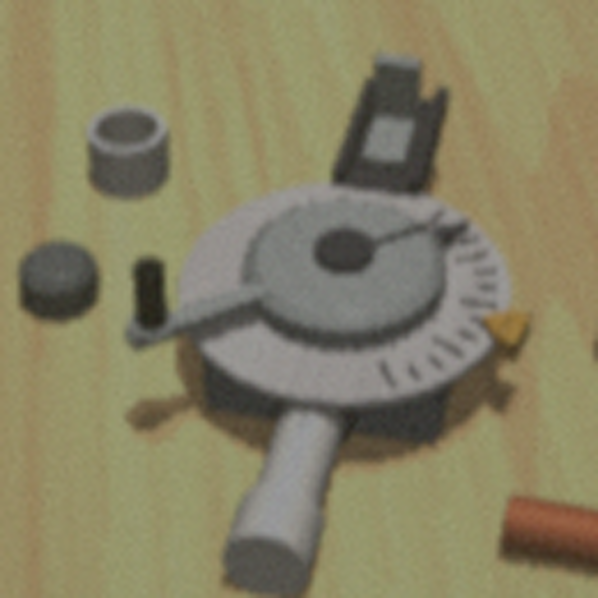

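```bash
cat > h.py <<'E'
import numpy as np
from scipy.optimize import least_squares
np.set_printoptions(suppress=True,precision=3)
def proj(K,E,p):
    q=np.linalg.inv(E)@np.r_[p,1]; u=K@q[:3]; return u[:2]/u[2]
def model(P):
    x,y,yaw,r,a,l=P
    Rz=lambda t:np.array([np.cos(t),np.sin(t)])
    o=np.array([x,y])
    return dict(hub=np.r_[o,74],post=np.r_[o-110*Rz(yaw+r),106],ptr=np.r_[o+76*Rz(yaw+r),60],
      idx=np.r_[o+78*Rz(yaw+a),53],tab=np.r_[o+(145-l)*Rz(yaw+np.pi/2),97],
      pipeend=np.r_[o+174*Rz(yaw-np.pi/2),0])
def fit(obs,cams,P0,off=True):
    # obs: list (cam,name,u,v)
    names=list(cams)
    def f(v):
        m=model([v[0]*1,v[1],v[2],v[3],v[4],v[5]]);r=[]
        for c,n,u,w in obs:
            i=names.index(c)
            o=v[6+2*i:8+2*i]
            r+=list(proj(*cams[c],m[n])+o-[u,w])
        return np.array(r+list(v[6:]/1.0))
    s=least_squares(f,list(P0)+[0]*2*len(names),x_scale=[100,100,1,1,1,10]+[1]*2*len(names))
    return s.x,f(s.x)
E
python3 - <<'E'
from h import *
cams={}
for n in["top","side"]:
    d=np.load(f"pics/{n}0.npz");cams[n]=(d["K"],d["extrinsics"])
T=lambda X,Y:(215+(X+.5)/5.5-.5,130+(Y+.5)/5.5-.5)
S=lambda X,Y:(180+(X+.5)/4.6-.5,185+(Y+.5)/4.6-.5)
obs=[("top","hub",*T(405,375)),("top","post",*T(481,555)),("top","tab",*T(165,272)),("top","idx",*T(473,262)),("top","ptr",*T(357,250)),
("side","hub",*S(345,249)),("side","post",*S(148,264)),("side","tab",*S(398,62)),("side","idx",*S(486,318)),("side","ptr",*S(466,226))]
P,r=fit(obs,cams,[600,0,0,.8,0,3])
print(P);print(r.reshape(-1,2))
for k,v in model(P[:6]).items(): print(k,v)
E
```

```text
[ 610.138 -101.61    -0.351    0.704   -0.174    4.097    0.108    0.248
    0.153   -0.062]
[[ 0.007 -0.47 ]
 [-0.031 -0.156]
 [ 0.103  0.001]
 [-0.138  0.178]
 [-0.05   0.199]
 [-0.154 -0.088]
 [-0.319  0.467]
 [-0.013 -0.155]
 [-0.351 -0.151]
 [ 0.683 -0.012]
 [ 0.108  0.248]
 [ 0.153 -0.062]]
hub [ 610.138 -101.61    74.   ]
post [ 506.932 -139.67   106.   ]
ptr [681.444 -75.313  60.   ]
idx [ 677.652 -140.671   53.   ]
tab [658.545  30.717  97.   ]
pipeend [ 550.361 -265.019    0.   ]
```

```bash
cat >> h.py <<'E'
def rows(cmd,targets):
    """cmd,targets: (x,y,z,yaw rad). prints shifts in tool axes + turn deg about tool y"""
    c,s=np.cos(cmd[3]),np.sin(cmd[3])
    for t in targets:
        d=np.array(t[:3])-np.array(cmd[:3])
        print(np.round([d[0]*c+d[1]*s,-d[2],-d[0]*s+d[1]*c,np.degrees(cmd[3]-t[3])],1))
E
python3 - <<'E'
from h import *
rows((241.6,603.4,209,1.19),[(470,230,200,.353),(356,417,205,.75)])
rows((470,230,200,.353),[(522,-185,200,.353)])
E
```

```text
[-261.8    9.  -350.8   48. ]
[-130.5    4.  -175.5   25.2]
[ -94.7    0.  -407.4    0. ]
```

play_rows --plan '[[[255,-26,1,-35,4.8],[255,-52,2,-70,9.6],[255,-78,3,-105,14.4],[255,-104,4,-140,19.2],[255,-130,5,-175,24],[255,-156,6,-210,28.8],[255,-182,7,-245,33.6],[255,-208,8,-280,38.4],[255,-234,9,-315,43.2],[255,-260,9,-350,48]]]' --grip_force 30

```text
time_s: 0.98
ee_pos: [460.2, 246.6, 200.1]
ee_rot: [-1.571, 0.0, 0.348]
contact_force: [0.7, -0.4, -0.1]
gripper_width: 23.5
```

play_rows --plan '[[[255,-10,0,-41,0],[255,-19,0,-82,0],[255,-28,0,-122,0],[255,-38,5,-163,0],[255,-47,10,-204,0],[255,-57,15,-244,0],[255,-66,20,-285,0],[255,-76,25,-326,0],[255,-85,30,-367,0],[255,-95,30,-407,0]]]'

```text
time_s: 1.82
ee_pos: [510.0, -164.8, 169.3]
ee_rot: [-1.57, 0.001, 0.353]
contact_force: [1.1, -0.5, 0.4]
gripper_width: 0.3
```

```bash
python3 - <<'E'
from workcell import manip
from h import *
import cv2
c=manip.capture("wrist");s=manip.state()
print(s["time_s"],s["ee_pos"],s["ee_rot"],s["gripper_width"],s["contact_force"],s["qpos"])
np.savez("pics/w1.npz",**c); cv2.imwrite("pics/w1.png",c["image"])
E
```

```text
1.8667 [ 509.804 -175.496  170.459] [-1.577  0.001  0.343] 0.5316688043390316 [ 0.547 -6.94   1.987] [-0.099  0.419  0.439  1.892 -0.219  0.875  0.79 ]
```

View pics/w1.png

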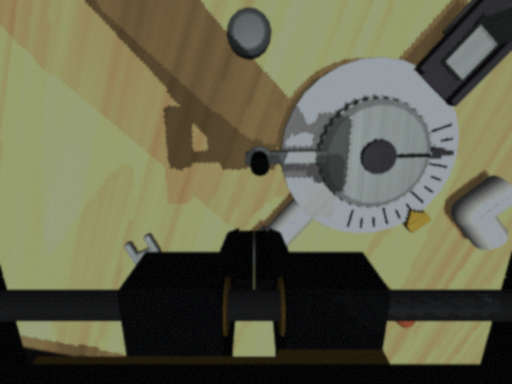

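```bash
python3 - <<'E'
from workcell import manip
from h import *
import cv2
for i in range(4):
    s=manip.state();print(s["time_s"],s["ee_pos"],s["ee_rot"],s["contact_force"])
    c=manip.capture("wrist")
np.savez("pics/w2.npz",**c); cv2.imwrite("pics/w2.png",c["image"]);print(c["extrinsics"])
cv2.imwrite("pics/w2z.png",cv2.resize(c["image"][60:260,230:480],None,fx=3,fy=3,interpolation=cv2.INTER_CUBIC))
E
```

```text
1.8667 [ 509.804 -175.496  170.459] [-1.577  0.001  0.343] [ 0.547 -6.94   1.987]
1.9167 [ 509.694 -171.635  170.376] [-1.575  0.001  0.342] [-0.993 -0.122  0.083]
1.9667 [ 509.936 -167.35   170.07 ] [-1.572  0.001  0.345] [ 0.568  0.495 -0.137]
2.0167 [ 510.191 -164.395  169.917] [-1.571  0.001  0.349] [0.184 0.786 0.126]
[[  0.939   0.328   0.1   483.392]
 [  0.343  -0.899  -0.274 -94.087]
 [ -0.      0.292  -0.956 345.39 ]
 [  0.      0.      0.      1.   ]]
```

View pics/w2z.png

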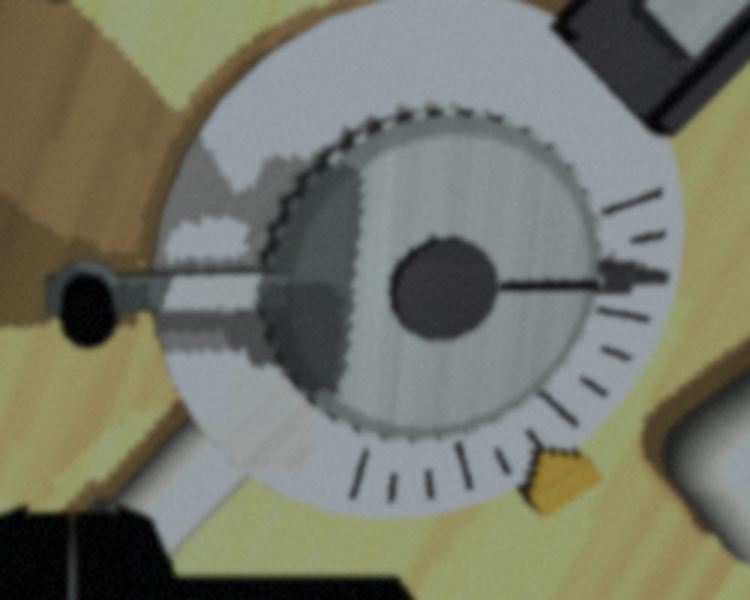

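```bash
python3 - <<'E'
import cv2,numpy as np
c=np.load("pics/w2.npz")["image"]
cv2.imwrite("pics/w2c.png",cv2.resize(c[195:240,390:450],None,fx=12,fy=12,interpolation=cv2.INTER_CUBIC))
E
```

```text
(no output)
```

View pics/w2c.png

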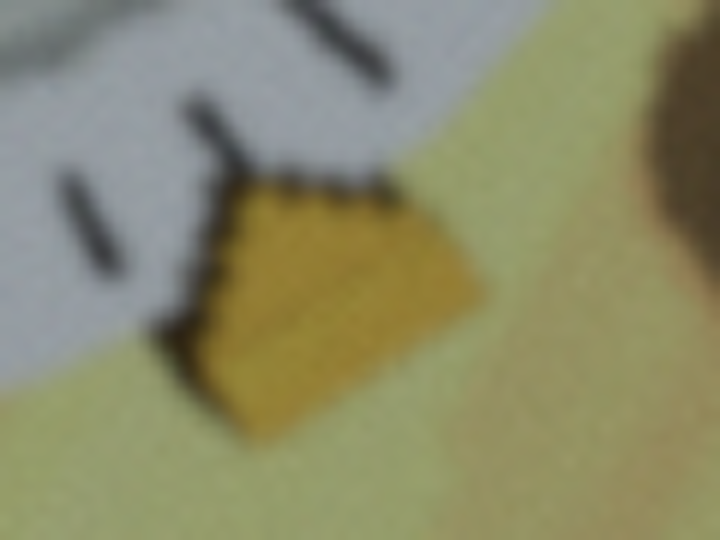

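```bash
python3 - <<'E'
from h import *
cams={}
for n,f in[("top","top0"),("side","side0"),("wrist","w2")]:
    d=np.load(f"pics/{f}.npz");cams[n]=(d["K"],d["extrinsics"])
T=lambda X,Y:(215+(X+.5)/5.5-.5,130+(Y+.5)/5.5-.5)
S=lambda X,Y:(180+(X+.5)/4.6-.5,185+(Y+.5)/4.6-.5)
W=lambda X,Y:(230+(X+.5)/3-.5,60+(Y+.5)/3-.5)
obs=[("top","hub",*T(405,375)),("top","post",*T(481,555)),("top","tab",*T(165,272)),("top","idx",*T(473,262)),("top","ptr",*T(357,250)),
("side","hub",*S(345,249)),("side","post",*S(148,264)),("side","tab",*S(398,62)),("side","idx",*S(486,318)),("side","ptr",*S(466,226))]
wo=[("wrist","hub",*W(445,288)),("wrist","post",*W(88,320)),("wrist","ptr",*W(667,276)),("wrist","idx",409.6,208.8)]
P,r=fit(obs+wo*2,cams,[600,0,0,.8,0,3])
print(P);print(r.reshape(-1,2))
P,r=fit(wo+obs[2:3]+obs[7:8],cams,[600,0,0,.8,0,3]);print(P)
# ticks predicted in wrist
x,y,yaw=P[:3]
for k in range(-6,7):
    t=yaw+np.radians(10*k);p=proj(*cams["wrist"],np.array([x+76*np.cos(t),y+76*np.sin(t),48]))+P[-2:]
    print(k*10,(p-[229.5,59.5])*3)
E
```

```text
[ 608.109 -101.749   -0.353    0.725   -0.185    4.352   -0.035   -0.306
    0.835   -0.244   -0.707   -0.664]
[[-0.092 -0.363]
 [ 0.537 -0.249]
 [ 0.111  0.038]
 [ 0.065  0.443]
 [-0.586  0.438]
 [-0.304 -0.16 ]
 [-0.163  0.925]
 [ 0.016 -0.177]
 [-0.656  0.065]
 [ 0.272 -0.41 ]
 [ 0.182  0.124]
 [-0.49  -0.403]
 [-0.075 -0.295]
 [ 0.736  0.905]
 [ 0.182  0.124]
 [-0.49  -0.403]
 [-0.075 -0.295]
 [ 0.736  0.905]
 [-0.035 -0.306]
 [ 0.835 -0.244]
 [-0.707 -0.664]]
[ 607.423 -101.555   -0.369    0.743   -0.171    3.427   -0.033    0.107
    0.095    0.022   -0.159   -0.28 ]
-60 [350.284 482.654]
-50 [386.826 486.349]
-40 [424.144 484.045]
-30 [461.336 475.785]
-20 [497.491 461.718]
-10 [531.697 442.109]
0 [563.044 417.344]
10 [590.64  387.936]
20 [613.626 354.541]
30 [631.203 317.958]
40 [642.658 279.134]
50 [647.41  239.157]
60 [645.045 199.238]
```

```bash
cat >> h.py <<'E'
AX=np.array([608.3,-101.6])
def pp(psi,D,z=80):
    u=np.array([np.cos(psi),np.sin(psi)]);t=np.array([-u[1],u[0]])
    return (*(AX-110*u-D*t),z,psi)
E
python3 - <<'E'
from h import *
c=(510.2,-164.4,170,.35)
print(pp(.365,42));rows(c,[pp(.365,42,170),pp(.365,42)])
c=pp(.365,42)
rows(c,[pp(.365,19)]+[pp(p,18) for p in np.linspace(.365,-.43,9)])
E
```

```text
(np.float64(520.5382566399162), np.float64(-180.09762036137653), 80, 0.365)
[  4.3  -0.  -18.3  -0.9]
[  4.3  90.  -18.3  -0.9]
[-0. -0. 23.  0.]
[-0. -0. 24.  0.]
[-1.2 -0.  35.   5.7]
[-1.4 -0.  46.1 11.4]
[-0.4 -0.  57.1 17.1]
[ 1.6 -0.  68.  22.8]
[ 4.7 -0.  78.6 28.5]
[ 8.9 -0.  88.9 34.2]
[14.  -0.  98.7 39.9]
[ 20.1  -0.  107.9  45.6]
```

play_rows --plan '[[[255,4,0,-18,-0.9],[255,4,18,-18,-0.9],[255,4,36,-18,-0.9],[255,4,54,-18,-0.9],[255,4,72,-18,-0.9],[255,4,84,-18,-0.9],[255,4,90,-18,-0.9],[255,4,90,-18,-0.9],[255,4,90,-18,-0.9],[255,4,90,-18,-0.9]]]'

```text
time_s: 2.9
ee_pos: [521.4, -178.6, 81.1]
ee_rot: [-1.572, -0.001, 0.368]
contact_force: [-0.1, 0.4, 0.8]
gripper_width: 0.7
```

```bash
python3 - <<'E'
from workcell import manip
from h import *
import cv2
s=manip.state()
c=manip.capture("wrist");c2=manip.capture("side")
print(s["time_s"],s["ee_pos"],s["ee_rot"],s["gripper_width"],s["contact_force"])
im=np.hstack([c["image"][60:384,60:],cv2.resize(c2["image"][185:315,180:310],(324,324))])
cv2.imwrite("pics/w3.png",im)
E
```

```text
2.9 [ 521.385 -178.638   81.11 ] [-1.572 -0.001  0.368] 0.6965035079391754 [-0.066  0.368  0.808]
```

View pics/w3.png

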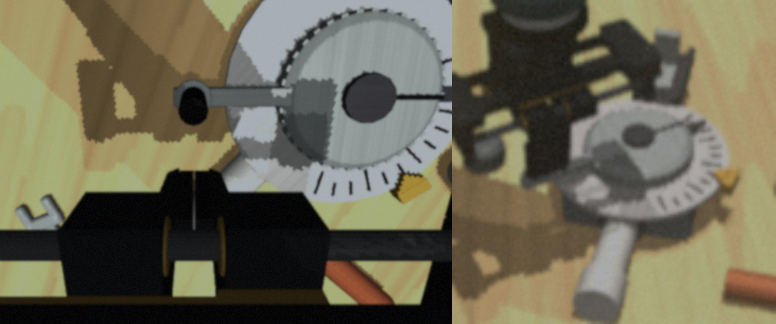

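play_rows --plan '[[[255,0,0,12,0],[255,0,0,24,0],[255,-1,0,35,5.7],[255,-1.4,0,46,11.4],[255,-0.4,0,57,17],[255,1.6,0,68,22.8],[255,4.7,0,78.6,28.5],[255,8.9,0,89,34],[255,14,0,98.7,40],[255,14,0,98.7,40]]]'

```text
time_s: 3.83
ee_pos: [497.8, -77.6, 80.0]
ee_rot: [-1.569, 0.001, -0.329]
contact_force: [-0.3, 0.3, 0.2]
gripper_width: -0.0
```

```bash
python3 - <<'E'
from workcell import manip
from h import *
import cv2
c=manip.capture("wrist");c2=manip.capture("side")
s=manip.state()
print(s["time_s"],s["ee_pos"],s["ee_rot"],s["gripper_width"],s["contact_force"])
im=np.hstack([c["image"][60:384,60:],cv2.resize(c2["image"][185:315,180:310],(324,324))])
cv2.imwrite("pics/w4.png",im)
E
```

```text
3.9333 [497.802 -80.578  80.222] [-1.571  0.    -0.325] 0.12034575350876948 [ 0.09  -0.593  0.069]
```

View pics/w4.png

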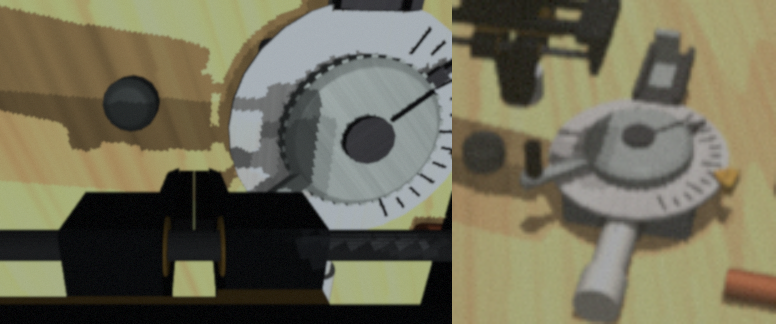

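```bash
python3 - <<'E'
from workcell import manip
from h import *
import cv2
c=manip.capture("top");c2=manip.capture("side")
np.savez("pics/t5.npz",**c)
a=cv2.resize(c["image"][150:260,225:335],(400,400),interpolation=cv2.INTER_CUBIC)
b=cv2.resize(c2["image"][185:315,180:310],(400,400),interpolation=cv2.INTER_CUBIC)
cv2.imwrite("pics/w5.png",np.hstack([a,b]))
E
```

```text
(no output)
```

View pics/w5.png

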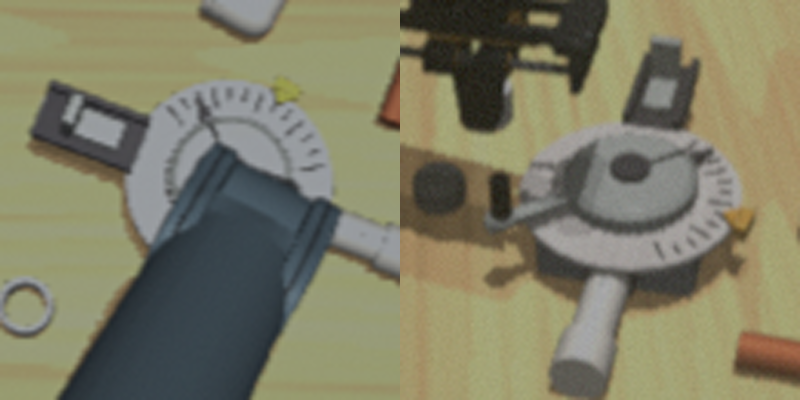

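```bash
python3 - <<'E'
from h import *
d=np.load("pics/side0.npz")
for p in [(498,-80,80),(498,-80,0),(506,-140,106),(498,-80,106),(491,-45,106)]: print(p,(proj(d["K"],d["extrinsics"],np.array(p,float))-[180,185])*400/130)
E
```

```text
(498, -80, 80) [ 82.668 153.962]
(498, -80, 0) [ 88.781 229.916]
(506, -140, 106) [ 95.096 177.411]
(498, -80, 106) [ 80.568 127.873]
(491, -45, 106) [ 69.723 101.224]
```

```bash
python3 - <<'E'
from workcell import manip
import cv2,numpy as np
c2=manip.capture("side");np.savez("pics/s6.npz",**c2)
im=cv2.resize(c2["image"][160:270,160:260],None,fx=5.4,fy=5.4,interpolation=cv2.INTER_CUBIC)
im=np.clip(im.astype(float)*1.8,0,255).astype(np.uint8)
cv2.imwrite("pics/s6.png",im); s=manip.state();print(s["ee_pos"],s["time_s"])
E
```

```text
[497.97414388 -82.13444353  80.33199574] 4.0833
```

View pics/s6.png

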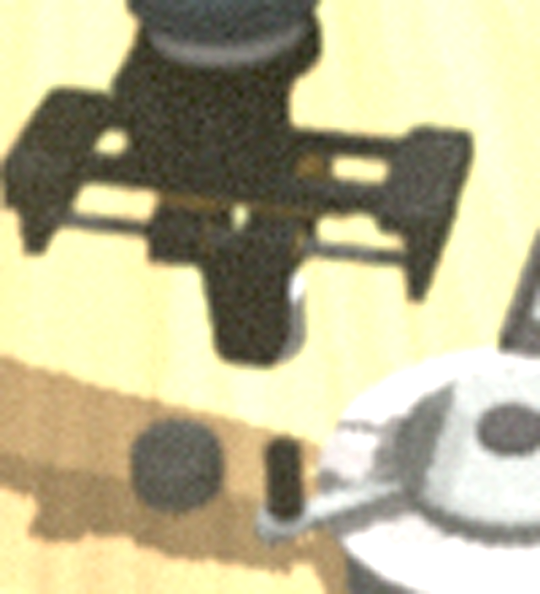

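```bash
python3 - <<'E'
from h import *
import cv2
d=np.load("pics/side0.npz")
t=1.19
for k in(-44,-30,0,30,44,52): print(k,proj(d["K"],d["extrinsics"],np.array([241.4+k*np.cos(t),602.8+k*np.sin(t),208.2])))
im=cv2.resize(d["image"][0:110,70:170],None,fx=5,fy=5,interpolation=cv2.INTER_CUBIC)
cv2.imwrite("pics/s0g.png",np.clip(im*1.6,0,255).astype(np.uint8))
d=np.load("pics/top0.npz")
for k in(-52,0,52): print(k,proj(d["K"],d["extrinsics"],np.array([241.4+k*np.cos(t),602.8+k*np.sin(t),208.2])))
E
```

```text
-44 [113.867  90.562]
-30 [115.919  89.041]
0 [120.217  85.856]
30 [124.385  82.769]
44 [126.286  81.36 ]
52 [127.361  80.563]
-52 [ 37.116 329.565]
0 [ 19.359 321.398]
52 [  1.722 313.286]
```

View pics/s0g.png

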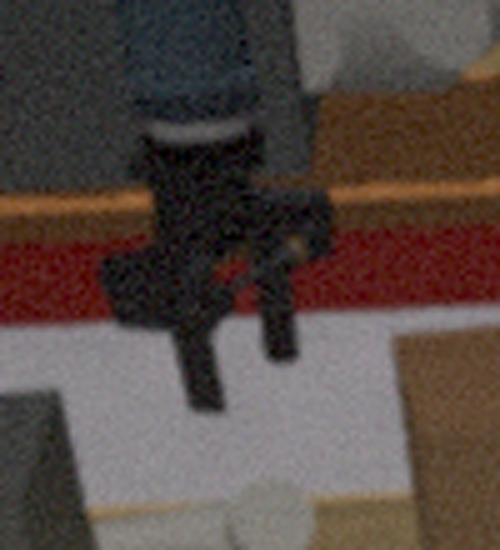

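```bash
python3 - <<'E'
from h import *
import cv2
d=np.load("pics/w2.npz");E=d["extrinsics"]
tcp=np.array([510.19,-164.39,169.92]);yaw=.349
print("cam rel", E[:3,3]-tcp)
for h in(0,10,25,40):
  for z in(-9,9,12):
    p=tcp+[-z*np.sin(yaw),z*np.cos(yaw),h]; print(h,z,proj(d["K"],E,p))
im=cv2.resize(d["image"][215:384,110:400],None,fx=2.7,fy=2.7,interpolation=cv2.INTER_CUBIC)
cv2.imwrite("pics/w2g.png",np.clip(im*2.5,0,255).astype(np.uint8))
t=cv2.imread("pics/top0.png")
im=cv2.resize(t[295:384,0:80],None,fx=6.5,fy=6.5,interpolation=cv2.INTER_CUBIC)
cv2.imwrite("pics/t0g.png",np.clip(im*1.8,0,255).astype(np.uint8))
E
```

```text
cam rel [-26.798  70.303 175.47 ]
0 -9 [255.296 236.598]
0 9 [255.363 210.299]
0 12 [255.374 205.772]
10 -9 [255.384 243.776]
10 9 [255.457 216.274]
10 12 [255.47  211.531]
25 -9 [255.536 256.072]
25 9 [255.62  226.548]
25 12 [255.635 221.442]
40 -9 [255.716 270.657]
40 9 [255.815 238.803]
40 12 [255.832 233.274]
```

View pics/w2g.png

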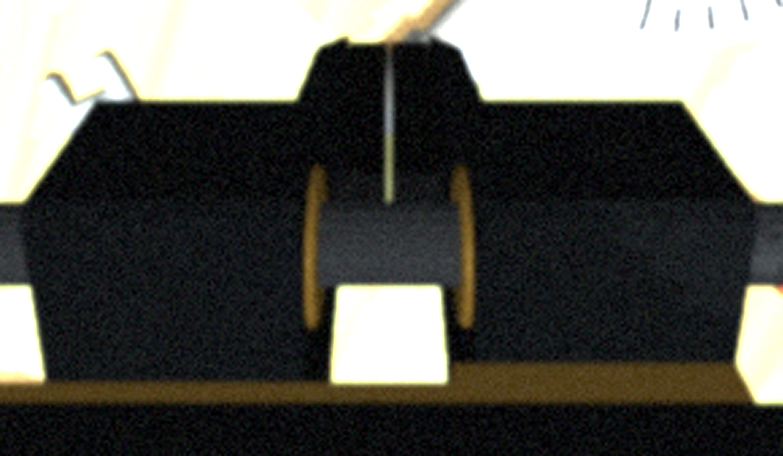

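View pics/t0g.png

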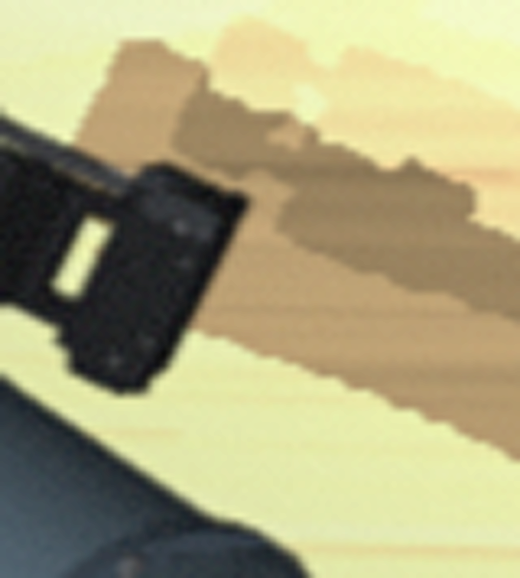

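```bash
python3 - <<'E'
from h import *
c=(497.9,-82.3,80.3,-.325)
rows(c,[pp(.365,44,120),pp(.365,44,55)])
c=pp(.365,44)
rows(c,[pp(.365,19)]+[pp(p,18) for p in np.linspace(.365,-.38,9)])
E
```

```text
[ 54.  -39.7 -87.  -39.5]
[ 54.   25.3 -87.  -39.5]
[-0. -0. 25.  0.]
[-0. -0. 26.  0.]
[-1.2 -0.  36.3  5.3]
[-1.4 -0.  46.7 10.7]
[-0.7 -0.  57.  16. ]
[ 1.  -0.  67.3 21.3]
[ 3.6 -0.  77.3 26.7]
[ 7.2 -0.  87.1 32. ]
[11.6 -0.  96.4 37.3]
[ 16.9  -0.  105.3  42.7]
```

play_rows --plan '[[[255,0,-40,0,0],[255,10,-40,-17,-7],[255,22,-40,-35,-14],[255,34,-40,-54,-21],[255,44,-40,-72,-28],[255,54,-40,-87,-35],[255,54,-20,-87,-39.5],[255,54,5,-87,-39.5],[255,54,26,-87,-39.5],[255,54,26,-87,-39.5]]]'

```text
time_s: 4.92
ee_pos: [517.9, -181.4, 50.9]
ee_rot: [-1.567, 0.005, 0.359]
contact_force: [0.2, 1.0, -0.0]
gripper_width: 0.4
```

```bash
python3 - <<'E'
from workcell import manip
from h import *
import cv2
for i in range(2): c=manip.capture("wrist");
c2=manip.capture("side")
s=manip.state()
print(s["time_s"],s["ee_pos"],s["ee_rot"],s["gripper_width"],s["contact_force"])
im=np.hstack([c["image"][60:384,60:],cv2.resize(c2["image"][185:315,180:310],(324,324))])
cv2.imwrite("pics/w7.png",np.clip(im*1.5,0,255).astype(np.uint8))
E
```

```text
5.0667 [ 521.308 -182.19    55.019] [-1.571 -0.     0.359] 0.592138865168287 [-0.293 -0.023  0.439]
```

View pics/w7.png

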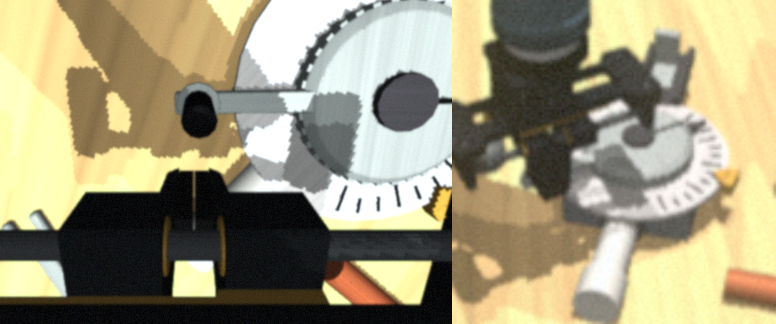

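```bash
python3 - <<'E'
from h import *
d=np.load("pics/s6.npz");K,E=d["K"],d["extrinsics"]
tcp=np.array([498,-82,80.3]);yaw=-.325
def at(tcp,yaw,a,h,b): return tcp+[a*np.cos(yaw)-b*np.sin(yaw),a*np.sin(yaw)+b*np.cos(yaw),h]
print("right tip 237.8,215.6; left 166,206; finger bottom 205.7,227")
for h in(20,30,40,50,60,70):
  print(h,proj(K,E,at(tcp,yaw,93,h,0)),proj(K,E,at(tcp,yaw,-93,h,0)),proj(K,E,at(tcp,yaw,0,h,-9)))
t2=np.array([521.3,-182.2,55]);
for h in(20,25,30): print(h,proj(K,E,at(t2,.359,0,h,-9)),"218.5,263")
E
```

```text
right tip 237.8,215.6; left 166,206; finger bottom 205.7,227
20 [244.677 233.717] [169.164 224.342] [205.315 231.316]
30 [244.616 230.388] [168.704 221.059] [205.041 228.   ]
40 [244.555 227.022] [168.24  217.741] [204.765 224.648]
50 [244.492 223.619] [167.77  214.387] [204.485 221.259]
60 [244.43  220.178] [167.295 210.996] [204.202 217.832]
70 [244.366 216.699] [166.815 207.569] [203.916 214.368]
20 [221.258 267.415] 218.5,263
25 [221.158 265.758] 218.5,263
30 [221.058 264.093] 218.5,263
```

play_rows --plan '[[[255,0,5,12,0],[255,0,5,24,0],[255,-1,5,36,5.3],[255,-1.4,5,46.7,10.7],[255,-0.7,5,57,16],[255,1,5,67,21.3],[255,3.6,5,77,26.7],[255,7.2,5,87,32],[255,11.6,5,96.4,37],[255,11.6,5,96.4,37]]]'

```text
time_s: 5.9
ee_pos: [498.4, -83.7, 49.6]
ee_rot: [-1.569, -0.001, -0.286]
contact_force: [1.2, -0.1, -0.5]
gripper_width: 0.6
```

```bash
python3 - <<'E'
from workcell import manip
from h import *
import cv2
for i in range(2): c=manip.capture("wrist");
c2=manip.capture("side")
np.savez("pics/w8.npz",**c)
s=manip.state()
print(s["time_s"],s["ee_pos"],s["ee_rot"],s["gripper_width"],s["contact_force"])
im=np.hstack([c["image"][60:384,60:],cv2.resize(c2["image"][185:315,180:310],(324,324))])
cv2.imwrite("pics/w8.png",np.clip(im*1.5,0,255).astype(np.uint8))
E
```

```text
6.05 [497.749 -86.484  49.49 ] [-1.57   0.    -0.283] 0.5463237106276637 [-0.514  0.401 -0.071]
```

View pics/w8.png

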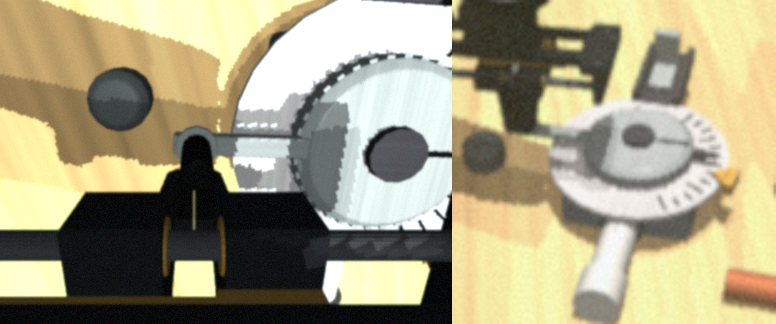

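```bash
cat >> h.py <<'E'
def unproj(K,E,u,v,z):
    d=E[:3,:3]@np.linalg.inv(K)@np.array([u,v,1.]);o=E[:3,3];return (o+d*(z-o[2])/d[2])[:2]
E
python3 - <<'E'
from h import *
import cv2
d=np.load("pics/w8.npz");K,E=d["K"],d["extrinsics"]
h=unproj(K,E,458,214,74);p=unproj(K,E,256,203,106);print(h,p,np.hypot(*(h-p)),np.arctan2(*(h-p)[::-1]))
E
```

```text
[ 607.528 -100.466] [507.347 -53.354] 110.70575763747979 -0.43957903325851094
```

```bash
python3 - <<'E'
from h import *
rows((497.7,-87,49.6,-.283),[(656,-200,105,-.283)])
E
```

```text
[183.6 -55.4 -64.3   0. ]
```

play_rows --plan '[[[255,0,0,-15,0],[255,0,-20,-25,0],[255,0,-55,-30,0],[255,38,-55,-40,0],[255,76,-55,-48,0],[255,114,-55,-54,0],[255,150,-55,-60,0],[255,175,-55,-64,0],[255,184,-55,-64,0],[255,184,-55,-64,0]]]'

```text
time_s: 6.88
ee_pos: [657.6, -202.3, 103.9]
ee_rot: [-1.571, -0.001, -0.286]
contact_force: [-0.4, 0.1, -0.7]
gripper_width: 0.2
```

```bash
cat > look.py <<'E'
import sys
from workcell import manip
from h import *
import cv2
n=sys.argv[1];w=int(sys.argv[2]) if len(sys.argv)>2 else 5
ims=[]
for i in range(w): c=manip.capture("wrist"); ims.append(c["image"].astype(float))
c["image"]=np.mean(ims[-2:],0).astype(np.uint8)
np.savez(f"pics/{n}.npz",**c)
s=manip.state()
print(s["time_s"],s["ee_pos"],s["ee_rot"],s["contact_force"])
cv2.imwrite(f"pics/{n}.png",np.clip(c["image"]*1.3,0,255).astype(np.uint8))
E
python3 look.py w9
```

```text
7.1333 [ 655.315 -200.034  104.223] [-1.57   0.001 -0.286] [-0.171 -0.786 -0.68 ]
```

View pics/w9.png

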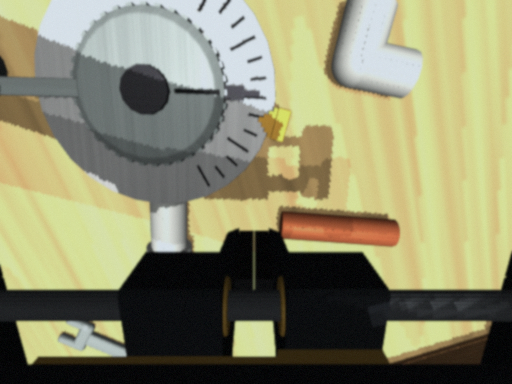

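```bash
python3 - <<'E'
import cv2,numpy as np
c=np.load("pics/w9.npz")["image"]
cv2.imwrite("pics/w9z.png",np.clip(1.4*cv2.resize(c[60:160,110:310],None,fx=4,fy=4,interpolation=cv2.INTER_CUBIC),0,255).astype(np.uint8))
cv2.imwrite("pics/w9c.png",np.clip(1.4*cv2.resize(c[80:150,215:305],None,fx=8,fy=8,interpolation=cv2.INTER_CUBIC),0,255).astype(np.uint8))
E
```

```text
(no output)
```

View pics/w9z.png

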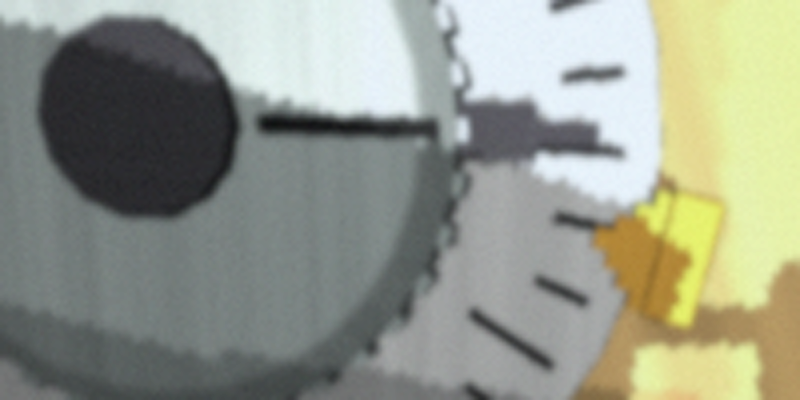

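View pics/w9c.png

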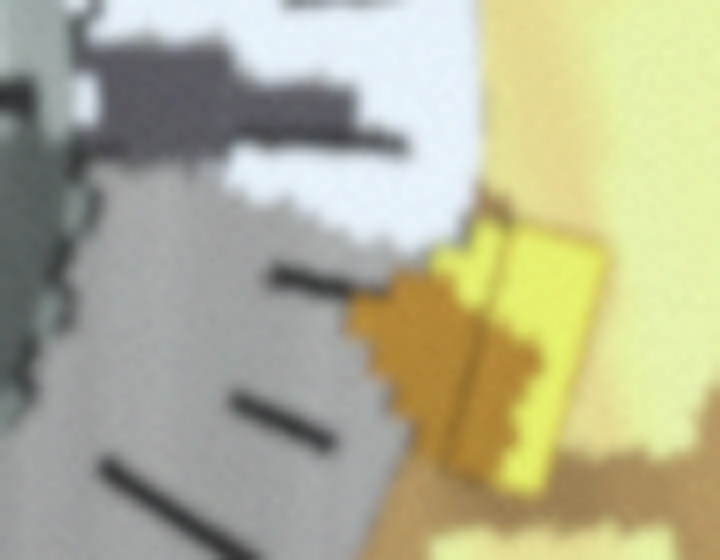

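```bash
python3 - <<'E'
from h import *
d=np.load("pics/w9.npz");K,E=d["K"],d["extrinsics"]
h=unproj(K,E,144.4,88.9,74);p=unproj(K,E,258.6,93.1,60);i=unproj(K,E,258.3,118.9,53)
an=lambda v:np.arctan2(v[1],v[0])
print(h,p,i,np.hypot(*(p-h)),np.hypot(*(i-h)),an(p-h),an(i-h))
# clip centre axis: base corners crop8 (605,245),(540,495)
f=lambda X,Y:(215+(X+.5)/8-.5,80+(Y+.5)/8-.5)
a=unproj(K,E,*f(605,245),53);b=unproj(K,E,*f(540,495),53);print(an((a+b)/2-h),np.hypot(*(a-b)),np.hypot(*((a+b)/2-h)))
E
```

```text
[ 609.221 -102.128] [ 679.959 -125.346] [ 674.878 -142.532] 74.45122134863259 77.0930163262025 -0.3171386199707583 -0.5516569725604199
-0.5472642213649497 23.320881739452673 98.32545425313084
```

```bash
sed -i 's/^AX=.*/AX=np.array([608.7,-101.9])/' h.py; python3 - <<'E'
from h import *
c=(655.3,-200,104.5,-.286)
print(pp(-.317,35))
rows(c,[pp(-.317,35,105),pp(-.317,35,50)])
c=pp(-.317,35,50)
rows(c,[pp(-.317,18,50)]+[pp(q,17,50) for q in (-.36,-.4,-.43,-.46,-.48,-.5,-.52,-.535,-.545,-.55)])
E
```

```text
(np.float64(493.27065656484433), np.float64(-100.86720082839335), 80, -0.317)
[-183.4   -0.5   49.4    1.8]
[-183.4   54.5   49.4    1.8]
[ 0. -0. 17.  0.]
[-0.6 -0.  22.7  2.5]
[-1.  -0.  27.2  4.8]
[-1.2 -0.  30.5  6.5]
[-1.3 -0.  33.8  8.2]
[-1.3 -0.  36.1  9.3]
[-1.3 -0.  38.3 10.5]
[-1.2 -0.  40.5 11.6]
[-1.1 -0.  42.2 12.5]
[-1.  -0.  43.3 13.1]
[-1.  -0.  43.9 13.3]
```

play_rows --plan '[[[255,-30,0,5,0],[255,-70,0,15,0],[255,-110,0,25,0],[255,-150,0,37,1.8],[255,-175,0,45,1.8],[255,-183,0,49,1.8],[255,-183,20,49,1.8],[255,-183,40,49,1.8],[255,-183,54,49,1.8],[255,-183,54,49,1.8]]]'

```text
time_s: 7.97
ee_pos: [493.4, -101.3, 48.5]
ee_rot: [-1.571, 0.003, -0.317]
contact_force: [-1.1, 0.4, -0.3]
gripper_width: 0.3
```

```bash
python3 look.py w10 4
```

```text
8.1667 [ 495.608 -102.154   51.133] [-1.571 -0.002 -0.318] [-0.767  0.048  0.155]
```

View pics/w10.png

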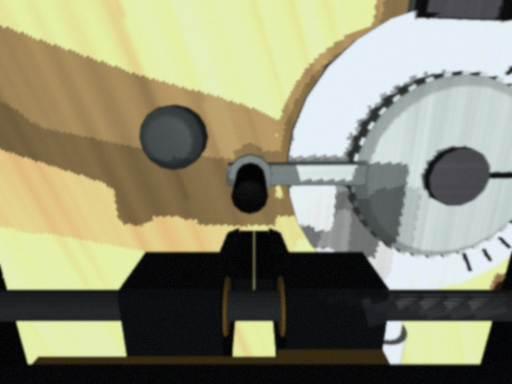

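play_rows --plan '[[[255,-2,0,10,0],[255,-2.5,0,18,0],[255,-3,0,23,2.5],[255,-3.5,0,27.5,4.8],[255,-3.8,0,31,6.5],[255,-3.9,0,34,8.2],[255,-3.9,0,36.5,9.3],[255,-3.9,0,38,10],[255,-3.9,0,38.5,10.5],[255,-3.9,0,38.5,10.5]]]'

```text
time_s: 9.0
ee_pos: [503.3, -63.6, 50.3]
ee_rot: [-1.571, -0.0, -0.501]
contact_force: [0.4, 0.2, 0.4]
gripper_width: 0.4
```

```bash
python3 look.py w11 5;  python3 - <<'E'
from h import *
rows((495,-65,50,-.5),[(656,-200,105,-.4)])
E
```

```text
9.25 [502.924 -63.695  50.1  ] [-1.571  0.    -0.501] [0.728 0.675 0.648]
[206.  -55.  -41.3  -5.7]
```

View pics/w11.png

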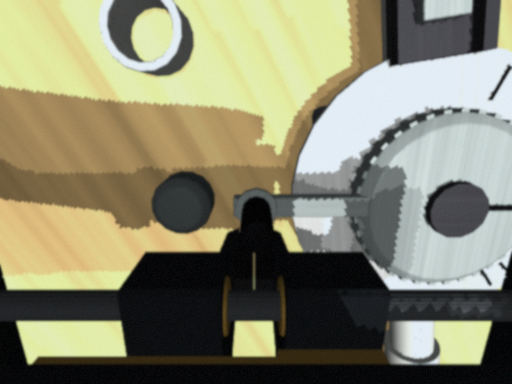

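```bash
python3 - <<'E'
from h import *
rows((502.9,-63.7,50.1,-.501),[(645,-205,105,-.501)])
E
```

```text
[192.5 -54.9 -55.7   0. ]
```

play_rows --plan '[[[255,0,0,-15,0],[255,0,-20,-25,0],[255,0,-55,-30,0],[255,38,-55,-36,0],[255,76,-55,-42,0],[255,114,-55,-48,0],[255,152,-55,-52,0],[255,180,-55,-55,0],[255,192,-55,-55,0],[255,192,-55,-55,0]]]'

```text
time_s: 10.08
ee_pos: [646.6, -206.6, 104.8]
ee_rot: [-1.572, -0.002, -0.502]
contact_force: [-0.5, -0.3, -0.0]
gripper_width: 0.3
```

```bash
python3 look.py w12 5; python3 - <<'E'
import cv2,numpy as np
c=np.load("pics/w12.npz")["image"]
cv2.imwrite("pics/w12z.png",np.clip(1.4*cv2.resize(c[40:170,110:310],None,fx=4,fy=4,interpolation=cv2.INTER_CUBIC),0,255).astype(np.uint8))
E
```

```text
10.3333 [ 644.071 -203.342  105.043] [-1.57   0.001 -0.501] [ 0.177 -0.422  1.064]
```

View pics/w12z.png

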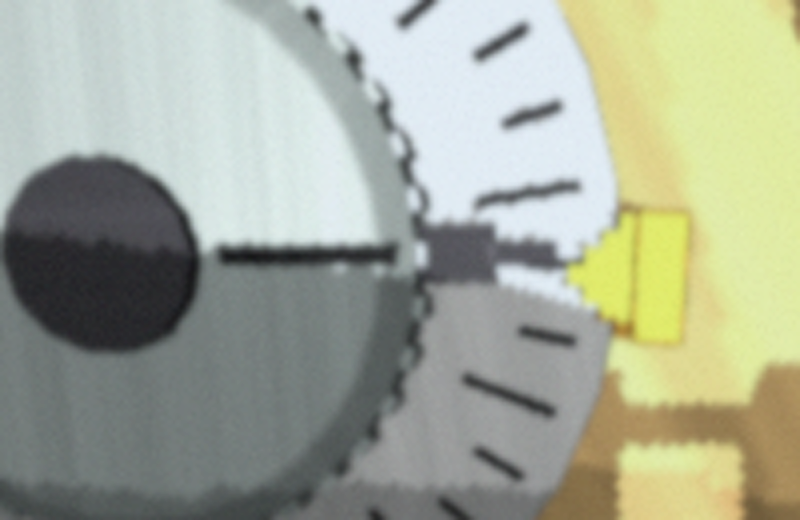

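```bash
cat > ang.py <<'E'
from h import *
def ang(name,x0,y0,s,hub,ptr,idx,bm,mid=None):
    d=np.load(f"pics/{name}.npz");K,E=d["K"],d["extrinsics"]
    f=lambda p:(x0+(p[0]+.5)/s-.5,y0+(p[1]+.5)/s-.5)
    an=lambda v:np.arctan2(v[1],v[0])
    h=unproj(K,E,*f(hub),74)
    for n,p,z in(("ptr",ptr,60),("idx",idx,53),("base",bm,53),("mid",mid,60)):
        if p is None: continue
        q=unproj(K,E,*f(p),z);print(n,q,np.hypot(*(q-h)),an(q-h))
    print(h)
E
python3 - <<'E'
from ang import *
ang("w12",110,40,4,(102,253),(556,252),(566,271),(687,277),(460,252))
E
```

```text
ptr [ 675.046 -138.04 ] 74.75800332360514 -0.5000687679121433
idx [ 674.902 -141.83 ] 76.5243028808645 -0.5444433822671769
base [ 693.812 -153.377] 98.68122900071752 -0.5452909099098103
mid [ 660.197 -129.919] 57.833306449866484 -0.4999483585343659
[ 609.442 -102.194]
```

```bash
python3 - <<'E'
from h import *
c=(644.2,-203.4,105,-.501)
rows(c,[pp(-.5,35,105),pp(-.5,35,50)])
c=pp(-.5,35,50);print(c)
rows(c,[pp(-.5,18.5,50)]+[pp(q,17.2,50) for q in (-.5,-.515,-.53,-.54,-.545,-.55)])
E
```

```text
[-189.9   -0.    36.9   -0.1]
[-189.9   55.    36.9   -0.1]
(np.float64(495.38602434091194), np.float64(-79.87858041970073), 50, -0.5)
[ 0.  -0.  16.5  0. ]
[ 0.  -0.  17.8  0. ]
[-0.2 -0.  19.5  0.9]
[-0.5 -0.  21.1  1.7]
[-0.6 -0.  22.2  2.3]
[-0.7 -0.  22.8  2.6]
[-0.7 -0.  23.3  2.9]
```

play_rows --plan '[[[255,-30,0,4,0],[255,-70,0,10,0],[255,-110,0,18,0],[255,-150,0,27,0],[255,-180,0,33,0],[255,-190,0,37,0],[255,-190,20,37,0],[255,-190,40,37,0],[255,-190,55,37,0],[255,-190,55,37,0]]]'

```text
time_s: 11.17
ee_pos: [494.4, -79.9, 48.4]
ee_rot: [-1.572, 0.003, -0.5]
contact_force: [-0.5, 0.8, -1.2]
gripper_width: 0.5
```

```bash
python3 look.py w13 5
```

```text
11.4167 [496.969 -80.873  51.186] [-1.57  -0.002 -0.501] [ 0.192  0.203 -0.359]
```

play_rows --plan '[[[255,-1,0,8,0],[255,-1.5,0,14,0],[255,-2,0,17,0],[255,-2,0,18.5,0.5],[255,-2.2,0,20,1],[255,-2.4,0,21,1.6],[255,-2.5,0,22,2.2],[255,-2.6,0,22.8,2.6],[255,-2.6,0,22.8,2.6],[255,-2.6,0,22.8,2.6]]]'

```text
time_s: 12.25
ee_pos: [504.8, -59.5, 50.2]
ee_rot: [-1.571, -0.0, -0.547]
contact_force: [-0.6, -0.8, 1.0]
gripper_width: 0.5
```

```bash
python3 look.py w14 3; python3 - <<'E'
from h import *
print(pp(-.545,17.2,50)); rows((504.9,-59.7,50.1,-.545),[(645,-205,105,-.545)])
E
```

```text
12.4 [504.79  -59.527  50.191] [-1.571  0.    -0.547] [ 0.056 -1.29   1.009]
(np.float64(505.71920685746403), np.float64(-59.58219944592826), 50, -0.545)
[195.1 -54.9 -51.6   0. ]
```

play_rows --plan '[[[255,0,0,-15,0],[255,0,-20,-25,0],[255,0,-55,-30,0],[255,38,-55,-36,0],[255,76,-55,-42,0],[255,114,-55,-46,0],[255,152,-55,-50,0],[255,183,-55,-52,0],[255,195,-55,-52,0],[255,195,-55,-52,0]]]'

```text
time_s: 13.23
ee_pos: [646.3, -207.1, 104.9]
ee_rot: [-1.571, -0.002, -0.547]
contact_force: [-0.3, 0.1, -0.4]
gripper_width: 0.7
```

```bash
python3 look.py w15 6; python3 - <<'E'
import cv2,numpy as np
c=np.load("pics/w15.npz")["image"]
cv2.imwrite("pics/w15z.png",np.clip(1.4*cv2.resize(c[40:170,110:310],None,fx=4,fy=4,interpolation=cv2.INTER_CUBIC),0,255).astype(np.uint8))
E
```

```text
13.5333 [ 643.738 -204.05   105.218] [-1.57   0.001 -0.546] [-0.769 -1.051  0.665]
```

View pics/w15z.png

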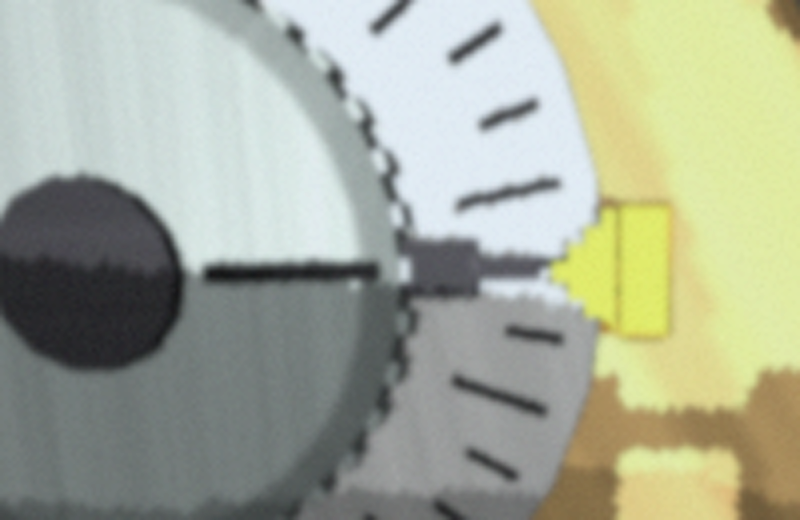

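```bash
python3 - <<'E'
from ang import *
ang("w15",110,40,4,(87,273),(540,267),(550,270),(670,270),(444,268))
E
```

```text
ptr [ 673.853 -140.75 ] 74.83941247871186 -0.5365210449853739
idx [ 674.887 -142.163] 76.45299876812295 -0.5454867520731477
base [ 693.638 -153.544] 98.38776738839577 -0.5454938620814589
mid [ 659.229 -132.073] 57.83461676632497 -0.5368232288964216
[ 609.529 -102.496]
```

```bash
python3 - <<'E'
from h import *
c=(643.9,-204.1,105,-.546)
rows(c,[(496.8,-77.5,105,-.546)])
E
```

```text
[-191.5   -0.    31.8    0. ]
```

play_rows --plan '[[[255,-30,0,4,0],[255,-70,0,8,0],[255,-110,0,14,0],[255,-150,0,22,0],[255,-182,0,29,0],[255,-195,0,32,0],[255,-195,20,32,0],[255,-195,40,32,0],[255,-195,55,32,0],[255,-195,55,32,0]]]'

```text
time_s: 14.37
ee_pos: [492.1, -75.4, 48.4]
ee_rot: [-1.572, 0.004, -0.546]
contact_force: [-0.7, 0.3, 0.7]
gripper_width: 0.2
```

```bash
python3 look.py w16 5; python3 - <<'E'
from h import *
E
```

```text
14.6167 [495.093 -76.594  51.186] [-1.57  -0.001 -0.547] [-0.209 -0.231  0.146]
```

play_rows --plan '[[[255,0,0,7,0],[255,-0.4,0,13,0],[255,-0.6,0,16,0],[255,-0.6,0,18,0],[255,-0.6,0,19,0],[255,-0.6,0,20,0.3],[255,-0.6,0,20.7,0.5],[255,-0.6,0,20.7,0.5],[255,-0.6,0,20.7,0.5]]]'

```text
time_s: 15.37
ee_pos: [504.2, -58.9, 50.1]
ee_rot: [-1.571, 0.0, -0.556]
contact_force: [-1.5, -1.1, 1.1]
gripper_width: 0.3
```

play_rows --plan '[[[255,0,0,-15,0],[255,0,-20,-25,0],[255,0,-55,-30,0],[255,38,-55,-36,0],[255,76,-55,-42,0],[255,114,-55,-46,0],[255,152,-55,-50,0],[255,183,-55,-52,0],[255,195,-55,-52,0],[255,195,-55,-52,0]]]'

```text
time_s: 16.2
ee_pos: [644.9, -208.0, 105.0]
ee_rot: [-1.572, -0.003, -0.557]
contact_force: [-1.5, 0.2, -0.5]
gripper_width: 0.4
```

```bash
python3 look.py w17 6; python3 - <<'E'
import cv2,numpy as np
c=np.load("pics/w17.npz")["image"]
cv2.imwrite("pics/w17z.png",np.clip(1.4*cv2.resize(c[40:170,110:310],None,fx=4,fy=4,interpolation=cv2.INTER_CUBIC),0,255).astype(np.uint8))
E
```

```text
16.5 [ 642.318 -204.408  105.218] [-1.57   0.001 -0.555] [-0.278  0.1   -0.081]
```

View pics/w17z.png

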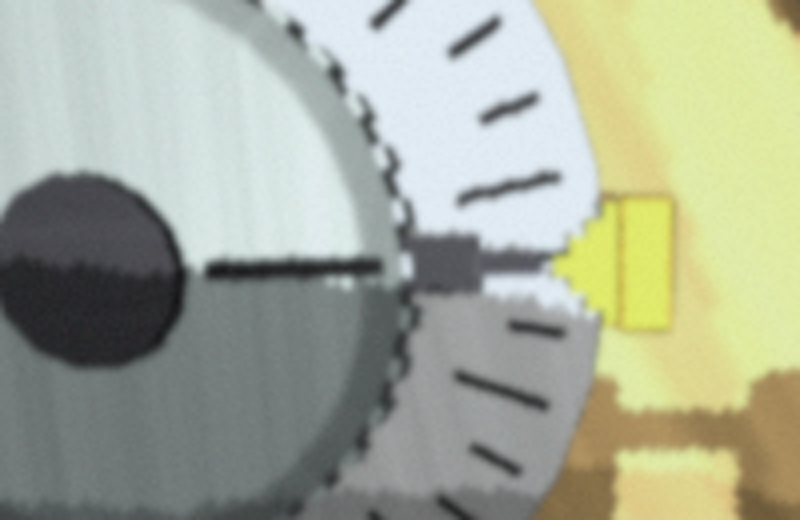

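```bash
python3 - <<'E'
from ang import *
ang("w17",110,40,4,(89,271),(542,262),(552,265),(673,263),(446,264))
from h import *
# lock tab positions
x,y,yaw=608.7,-101.9,-.36
v=np.array([-np.sin(yaw),np.cos(yaw)])
for r in(141,113):print(r,np.array([x,y])+r*v)
for D in (40,16):print(D,np.array([x,y])+(113+5+D)*v)
rows((642.3,-204.4,105.2,-.555),[(642.3,-204.4,135,-.36),(*(np.array([x,y])+190*v),135,-.36)])
E
```

```text
ptr [ 673.773 -140.926] 74.84652730280543 -0.5382723518050961
idx [ 674.818 -142.33 ] 76.46647899733507 -0.5470262016901777
base [ 693.782 -153.657] 98.55552911576225 -0.5451052144221903
mid [ 659.147 -132.271] 57.85170545475131 -0.5394299016187638
[ 609.51  -102.556]
141 [658.371  30.061]
113 [648.507   3.856]
40 [664.359  45.972]
16 [655.905  23.51 ]
[  0.  -29.8   0.  -11.2]
[-119.4  -29.8  255.8  -11.2]
```

play_rows --plan '[[[255,0,-30,0,0],[255,-16,-30,35,-2],[255,-33,-30,70,-4],[255,-49,-30,105,-6],[255,-66,-30,140,-8],[255,-82,-30,175,-10],[255,-98,-30,210,-11.2],[255,-112,-30,240,-11.2],[255,-119,-30,256,-11.2],[255,-119,-30,256,-11.2]]]'

```text
time_s: 17.33
ee_pos: [676.4, 82.7, 134.8]
ee_rot: [-1.567, 0.002, -0.351]
contact_force: [0.5, 0.1, -0.1]
gripper_width: 0.6
```

```bash
python3 look.py w18 5; python3 - <<'E'
from workcell import manip
import cv2,numpy as np
c=manip.capture("side")
cv2.imwrite("pics/s18.png",np.clip(1.5*cv2.resize(c["image"][120:320,160:340],None,fx=3,fy=3,interpolation=cv2.INTER_CUBIC),0,255).astype(np.uint8))
E
```

```text
17.5833 [676.502  72.186 135.5  ] [-1.572 -0.    -0.363] [-0.311 -1.041  0.05 ]
```

View pics/w18.png

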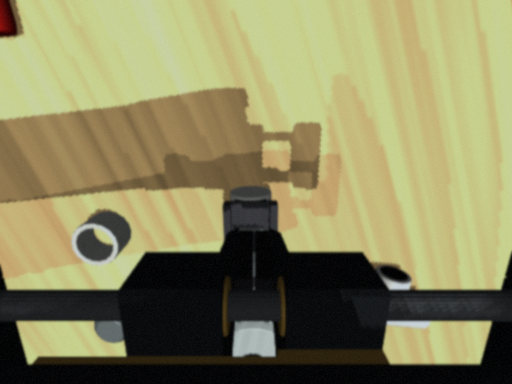

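View pics/s18.png

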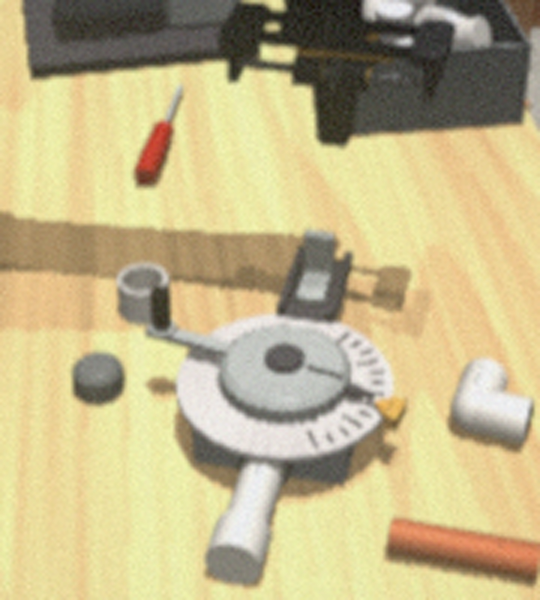

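play_rows --plan '[[[255,-2,20,0,0],[255,-2,45,0,0],[255,-2,68,0,0],[255,-2,80,0,0],[255,-2,86,0,0],[255,-2,86,0,0],[255,-2,86,0,0],[255,-2,86,-10,0],[255,-2,86,-18,0],[255,-2,86,-24,0]]]'

```text
time_s: 18.47
ee_pos: [666.6, 51.0, 50.3]
ee_rot: [-1.571, -0.002, -0.361]
contact_force: [-0.4, -1.2, 0.7]
gripper_width: 0.7
```

```bash
python3 look.py w19 4; python3 - <<'E'
from workcell import manip
import cv2,numpy as np
c=manip.capture("side")
cv2.imwrite("pics/s19.png",np.clip(1.5*cv2.resize(c["image"][150:300,180:330],None,fx=4,fy=4,interpolation=cv2.INTER_CUBIC),0,255).astype(np.uint8))
E
```

```text
18.6667 [666.601  52.732  49.575] [-1.57 -0.   -0.36] [0.836 0.017 0.06 ]
```

View pics/s19.png

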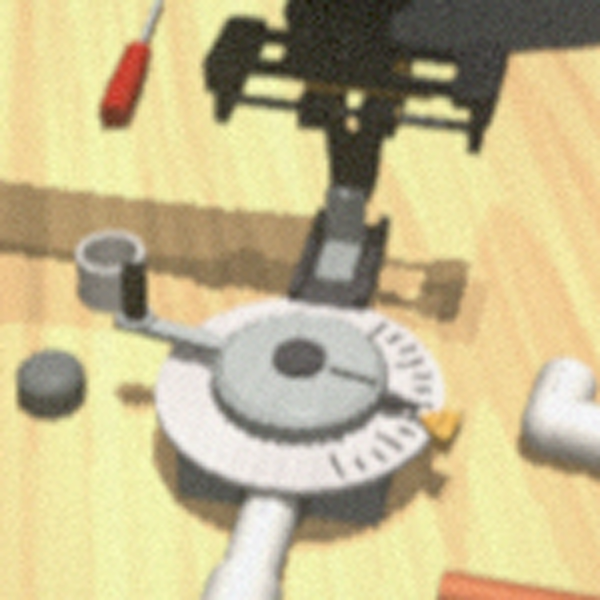

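play_rows --plan '[[[255,0,0,-7,0],[255,0,0,-13,0],[255,0,0,-18,0],[255,0,0,-22,0],[255,0,0,-26,0],[255,0,0,-29,0],[255,0,0,-32,0],[255,0,0,-34,0],[255,0,0,-35,0],[255,0,0,-35,0]]]'

```text
time_s: 19.55
ee_pos: [654.0, 19.7, 49.2]
ee_rot: [-1.571, 0.0, -0.36]
contact_force: [-0.0, 0.1, -0.2]
gripper_width: 0.6
```

```bash
python3 look.py w20 3; python3 - <<'E'
from workcell import manip
import cv2,numpy as np
c=manip.capture("side")
cv2.imwrite("pics/s20.png",np.clip(1.5*cv2.resize(c["image"][150:300,180:330],None,fx=4,fy=4,interpolation=cv2.INTER_CUBIC),0,255).astype(np.uint8))
E
```

```text
19.7 [654.113  19.717  49.271] [-1.571 -0.    -0.36 ] [-0.28  -0.328 -0.516]
```

View pics/s20.png

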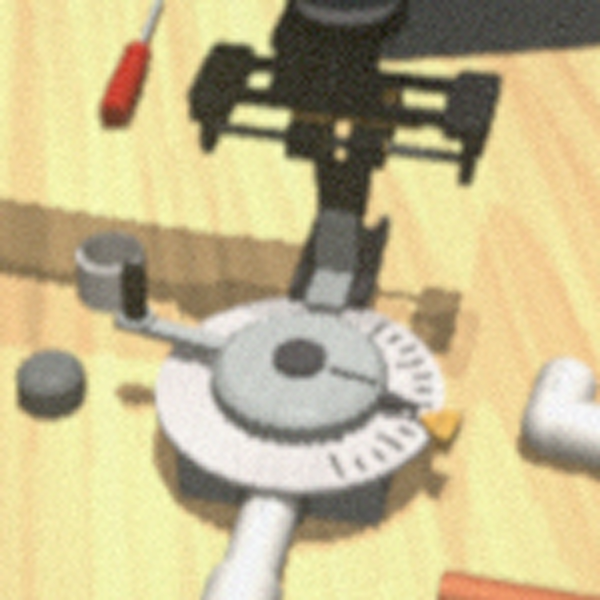

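play_rows --plan '[[[255,0,0,-1,0],[255,0,0,-2,0],[255,0,0,-3,0],[255,0,0,-3,0],[255,0,0,-3,0]]]'

```text
time_s: 20.17
ee_pos: [653.8, 18.9, 49.4]
ee_rot: [-1.569, -0.001, -0.359]
contact_force: [2.7, 4.6, -0.7]
gripper_width: 0.6
```

```bash
python3 -c "
from workcell import manip
s=manip.state();print(s['time_s'],s['ee_pos'],s['contact_force'])"
```

```text
20.1667 [653.84226001  18.90229951  49.35214667] [ 2.69167426  4.58456372 -0.67910433]
```

play_rows --plan '[[[255,0,0,-1.5,0],[255,0,0,-3,0],[255,0,0,-4,0],[255,0,0,-4,0],[255,0,0,-4,0]]]'

```text
time_s: 20.58
ee_pos: [653.8, 18.9, 49.4]
ee_rot: [-1.565, -0.001, -0.356]
contact_force: [6.1, 10.4, -2.5]
gripper_width: 0.3
```

```bash
python3 -c "
from workcell import manip
s=manip.state();print(s['time_s'],s['ee_pos'],s['contact_force'])"
```

```text
20.5833 [653.77743164  18.85052132  49.4203368 ] [ 6.13652839 10.35675132 -2.49828028]
```

play_rows --plan '[[[255,0,0,12,0],[255,0,0,30,0],[255,0,0,40,0],[255,0,-35,40,0],[255,0,-70,40,0],[255,0,-90,40,0],[255,0,-90,40,0]]]'

```text
time_s: 21.17
ee_pos: [668.8, 49.9, 144.2]
ee_rot: [-1.569, -0.007, -0.36]
contact_force: [0.8, 0.1, 0.5]
gripper_width: 0.4
```

```bash
python3 look.py w21 5; python3 - <<'E'
from workcell import manip
from h import *
import cv2
c=manip.capture("side");np.savez("pics/s21.npz",**c)
cv2.imwrite("pics/s21.png",np.clip(1.5*cv2.resize(c["image"][180:300,190:310],None,fx=5,fy=5,interpolation=cv2.INTER_CUBIC),0,255).astype(np.uint8))
x,y,yaw=608.7,-101.9,-.36
for l in(0,28,30,32):print(l,(proj(c["K"],c["extrinsics"],model([x,y,yaw,0,0,l])["tab"])-[189.5,179.5])*5)
rows((670,60,137,-.36),[(642,-203,125,-.54)])
E
```

```text
21.4167 [664.578  51.033 137.583] [-1.572  0.002 -0.36 ] [-0.146 -0.273  0.286]
0 [383.75   88.952]
28 [372.605 119.214]
30 [371.792 121.42 ]
32 [370.977 123.633]
[  66.4   12.  -256.    10.3]
```

View pics/s21.png

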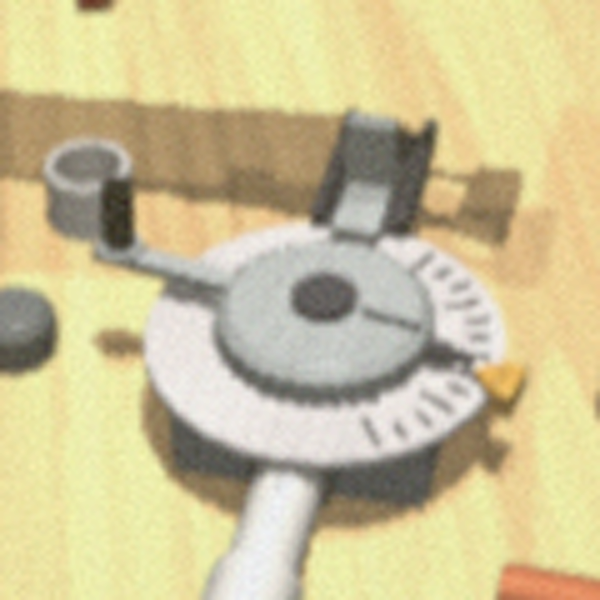

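```bash
python3 - <<'E'
from h import *
rows((664.6,51,137.6,-.36),[(626,-141,205,-.36)])
E
```

```text
[  31.5  -67.4 -193.3    0. ]
```

play_rows --plan '[[[255,0,-30,0,0],[255,5,-60,-30,0],[255,10,-67,-65,0],[255,16,-67,-100,0],[255,21,-67,-135,0],[255,27,-67,-165,0],[255,31,-67,-187,0],[255,31,-67,-193,0],[255,31,-67,-193,0]]]'

```text
time_s: 22.22
ee_pos: [625.6, -142.7, 205.6]
ee_rot: [-1.572, 0.001, -0.364]
contact_force: [-0.9, -0.5, 0.5]
gripper_width: 0.5
```

```bash
python3 look.py w22 6; python3 - <<'E'
from h import *
import cv2
d=np.load("pics/w22.npz");c=d["image"]
cv2.imwrite("pics/w22z.png",np.clip(1.4*cv2.resize(c[0:230,100:400],None,fx=2.6,fy=2.6,interpolation=cv2.INTER_CUBIC),0,255).astype(np.uint8))
x,y,yaw=608.7,-101.9,-.36
for l in(0,28,30,32):print(l,(proj(d["K"],d["extrinsics"],model([x,y,yaw,0,0,l])["tab"])))
print(proj(d["K"],d["extrinsics"],model([x,y,yaw,0,0,l])["hub"]))
E
```

```text
22.5167 [ 627.354 -138.385  205.856] [-1.57   0.001 -0.357] [-0.704  0.072 -0.189]
0 [217.997 -26.449]
28 [219.026  12.509]
30 [219.097  15.196]
32 [219.167  17.87 ]
[224.904 147.581]
```

View pics/w22z.png

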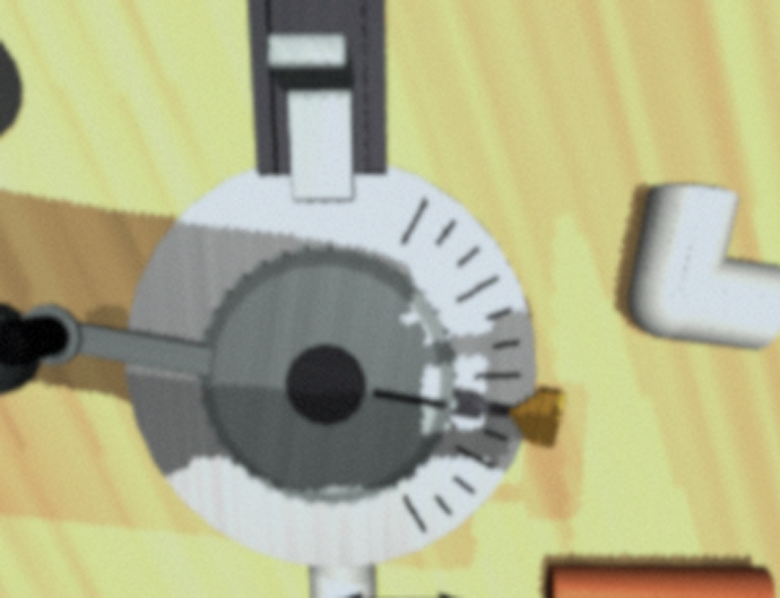

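```bash
python3 - <<'E'
import cv2,numpy as np
c=np.load("pics/w22.npz")["image"]
cv2.imwrite("pics/w22c.png",np.clip(1.6*cv2.resize(c[120:180,200:325],None,fx=6,fy=6,interpolation=cv2.INTER_CUBIC),0,255).astype(np.uint8))
E
```

```text
(no output)
```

View pics/w22c.png

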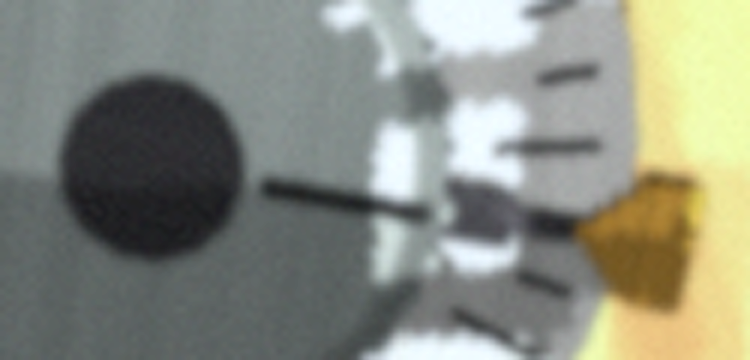

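```bash
python3 - <<'E'
from ang import *
ang("w22",200,120,6,(153,166),(573,225),(580,231),(690,243),(480,210))
E
```

```text
ptr [ 674.044 -139.495] 75.25260370082484 -0.5269697118175372
idx [ 675.371 -142.564] 77.96911039726199 -0.5524404198664351
base [ 693.739 -151.795] 98.4646425793404 -0.5343538092392729
mid [ 659.204 -131.06 ] 58.184168292642454 -0.5299435859638604
[ 609.    -101.649]
```

```bash
python3 - <<'E'
from h import *
rows((627.3,-138.4,205.9,-.357),[(642.3,-204.4,90,-.547)])
E
```

```text
[ 37.1 115.9 -56.6  10.9]
```

play_rows --plan '[[[255,15,0,-25,4],[255,30,10,-50,8],[255,37,40,-57,10.9],[255,37,75,-57,10.9],[255,37,100,-57,10.9],[255,37,112,-57,10.9],[255,37,116,-57,10.9],[255,37,116,-57,10.9]]]'

```text
time_s: 23.18
ee_pos: [641.5, -206.1, 90.0]
ee_rot: [-1.571, 0.001, -0.549]
contact_force: [-0.1, 1.8, 0.3]
gripper_width: 0.6
```

```bash
python3 look.py w23 6; python3 - <<'E'
import cv2,numpy as np
c=np.load("pics/w23.npz")["image"]
cv2.imwrite("pics/w23z.png",np.clip(1.5*cv2.resize(c[50:160,100:280],None,fx=4.4,fy=4.4,interpolation=cv2.INTER_CUBIC),0,255).astype(np.uint8))
E
```

```text
23.4833 [ 642.297 -206.987   91.634] [-1.57  -0.002 -0.55 ] [ 0.769 -0.763  0.206]
```

View pics/w23z.png

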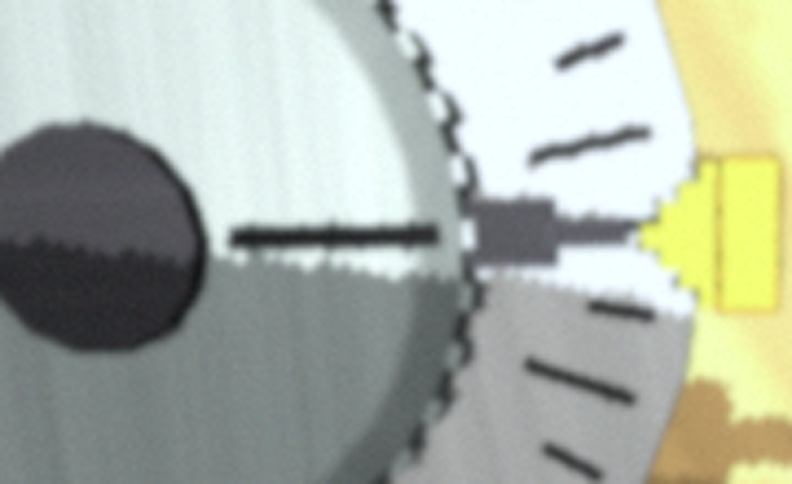

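```bash
python3 - <<'E'
from ang import *
ang("w23",100,50,4.4,(93,237),(633,231),(640,235),(779,234),(517,232))
from h import *
# parallax-correct joint check: line hub->ptr expected vs true axis AX alternatives
d=np.load("pics/w23.npz");K,E=d["K"],d["extrinsics"]
f=lambda p:(100+(p[0]+.5)/4.4-.5,50+(p[1]+.5)/4.4-.5)
a=unproj(K,E,*f((633,231)),60);b=unproj(K,E,*f((517,232)),60);m=unproj(K,E,*f((779,234)),53);t=unproj(K,E,*f((640,235)),53)
l1=unproj(K,E,*f((232,238)),74);l2=unproj(K,E,*f((437,236)),70)
an=lambda v:np.arctan2(v[1],v[0]);print(an(a-b),an(m-t),a,t)
E
```

```text
ptr [ 674.391 -141.364] 75.51734076243827 -0.5399899613685608
idx [ 674.805 -142.377] 76.39536447358051 -0.5485816619683017
base [ 693.376 -153.572] 98.0797257822621 -0.5472342971124751
mid [ 659.402 -132.356] 58.02900251476127 -0.5396503463087325
[ 609.619 -102.538]
-0.5411168557818327 -0.5424874985153448 [ 674.391 -141.364] [ 674.805 -142.377]
```

```bash
python3 - <<'E'
from workcell import manip
from h import *
import cv2
c=manip.capture("top")["image"]; o=cv2.imread("pics/top0.png")
cv2.imwrite("pics/end.png",np.vstack([o[120:290,90:420],c[120:290,90:420]]).repeat(2,0).repeat(2,1)[:, :660][::1][:680] if 0 else np.vstack([cv2.resize(x[120:290,90:420],None,fx=1.7,fy=1.7) for x in(o,c)]))
E
```

```text
(no output)
```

View pics/end.png

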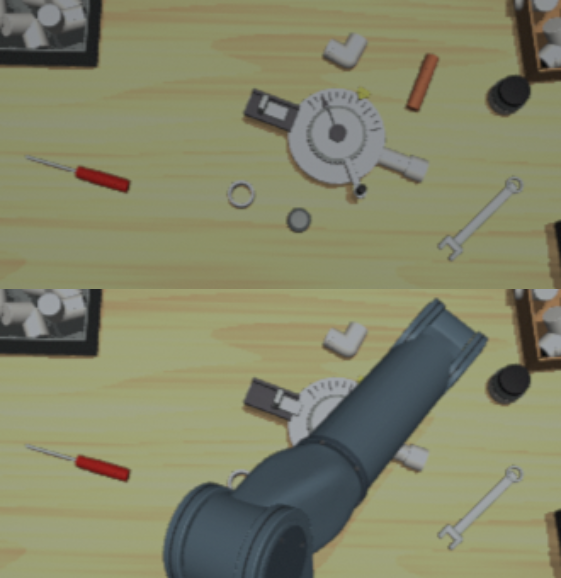

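The screwdriver, elbow, jar, wrench and the visible part of the coupling look unmoved. The end cap and pipe stub are hidden by the arm here, but earlier wrist and side views showed them in place. Handing in.

```bash
python3 -c "
from workcell import manip
print(manip.hand_in()); print(manip.state()['time_s'])"
```

```text
the job is handed in; nothing more can be done
None
the job is handed in; nothing more can be done
```

The job is handed in: the ring's pointer sits on the brass clip, and the lock slide is pushed home against its stop. It took about 23.5 s of the 54 s.

- **Lever and pointer:** I pushed the post clockwise with closed fingers in four passes, checking with the wrist camera after each one. The last close view was taken after the lock was pushed. It puts the pointer about 0.008 rad (0.5°, 0.6 mm at the tip) short of the clip, about the limit of what I can measure. A farther, noisier view gave 0.007 to 0.025 rad. A last 1 mm nudge meant to close this gap moved the pointer only about 0.002 rad.
- **Lock slide:** The tab stopped moving as the push force rose to about 12 N. From above, the tab's position fits about 32 mm of travel, which is fully home. The side view was less certain, at 30 to 32 mm, and the finger position at the stop suggested about 30 mm. The pointer did not shift when the slide went in.
- **Finger length:** In the pictures the closed fingertips end about 30 mm above the reported TCP. Because of this, my first push passed over the top of the post without touching it. I then worked about 30 mm lower.
- **Loose items:** The parts visible in the last picture look unmoved. The arm hid the end cap and pipe stub in that picture, but earlier views showed them in place. I saw no unexpected contact forces.

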